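# Line up sample bottles and hold the jig's spring slide open

### The arm

A 7-joint arm with a two-finger parallel gripper is mounted at the origin on the work surface. World frame = base frame: x ahead of the robot, y to its left, z up, the work surface at z = 0. Lengths are in m, angles in rad, forces in N, time in s.
With the tool pointing down it reaches from about 0.425 to 1.025 m from the base axis. Payload 9.4 kg.
Tool frame: the origin (TCP) lies midway between the tips of the shut fingers; the grasp point (between the pads) lies 19 mm behind it; z points along the fingers, y is the line along which they close (so a half turn about z gives the same grasp; the last joint's range is limited). The gripper opens to 85 mm and grips with 20 to 120 N. Pads are 22 mm wide; open, the fingers measure 114 mm over their backs; the gripper's body (76 mm by 85 mm) begins 54 mm behind the grasp point. The pads swing forward as they close: fully open they stand 13 mm farther back than shut.
Start: joints at [-1.206, 0.599, -0.003, 1.599, 0.002, 0.943, -0.08], TCP at [0.31, 0.655, 0.231] pointing down, gripper open.
Joint ranges: [-2.57, 2.57], [-0.35, 1.97], [-1.29, 1.29], [0.11, 2.56], [-1.05, 4.19], [0.11, 1.86], [-2.63, 2.63]. Speed limits (rad/s): [2.22, 2.22, 3.01, 3.01, 3.14, 3.14, 3.14].

### API

Orientations are given as a rotation vector (axis times angle).
In Python, from rig import env, grab_frame gives the robot as it stands. The module is installed in compiled form; this text tells all that it offers. Calls block until the motion is done:
- env.goto(position, orientation): joint-space move of the TCP to a pose.
- env.move_l(position, frame=None, feed=0.15): straight line of the TCP; frame=None keeps the orientation; feed is the mean speed in m/s.
- env.goto_joints(angles): joint-space move.
- env.ungrasp() and env.grab(grip_force=None): open the fingers fully, or close them until they stop; grip_force is the grip in N (None keeps the last).
- env.hold(seconds).
- env.ik(position, orientation): joint angles nearest the present ones, or None.
- grab_frame(name): name is "side" or "top" or "wrist"; returns a dict with "frame" (384x512x3 uint8, red, green, blue), "fx", "fy", "cx", "cy" (pixels), "R" (3x3) and "t" (3): a world point X has camera coordinates R X + t; the wrist camera has in their place "mount" (4x4, takes a point from camera to tool coordinates, whose origin is the TCP and whose axes are the flange's). Camera axes: x right, y down, z forward; pixel columns grow to the right and rows downward; lengths in m; the calibration is good to about 2 mm. A picture is of the moment at which its call begins: read the wrist's pose just before it. There is no depth.
A pose or a line that the arm cannot do raises env.Unreachable and nothing moves.
- env.job_done(): hands the job in; it is judged then, once.
Readings, each from a call of its own:
- env.current_time(): time.
- env.current_joint_positions(): joint angles.
- env.current_joint_vel(): joint speeds.
- env.current_joint_torque(): joint torques, N m.
- env.current_position(): TCP position.
- env.current_orientation(): TCP orientation.
- env.current_contact_force(): force on the tool from outside, world axes, zero at the start.
- env.current_wrist_torque(): the same for the moment, N m.
- env.current_opening(): finger opening in m.
- env.current_grip_force(): force on a finger pad.
Only numpy, scipy, OpenCV 4.12 (cv2) and the standard library are available. Lean on these libraries where they do the work, as an engineer would, in place of code of your own. Each camera call takes 0.05 s, during which the arm holds its last target. There are 200 camera calls.

### The job

Stand the two loose sample bottles on the loading jig's low shelf, between its kerbs, so that they make one straight upright row with the bottle already there, with less than a finger's width (15 mm) between neighbours; set them down, do not drop them, and let go of them while the slide is still home. Then pull the spring slide out by its upright grip until its pointer lines up with the ridge of the mark clip, and hold it there so that a colleague can fit the carton insert: finish while your fingers still hold the slide at the mark. Leave the tape dispenser, tape roll and mug where they are.

Things in the scene. Friction and masses are not known exactly. Their poses are not given: they have to be found in the camera images.
- jig: aluminium loading jig fixed on the table, 130 mm (its x) by 340 mm (its y). Origin on the table under the row's middle line; its shelf is a flat deck 30 mm above the table, z up. Two kerbs 8 mm high run along y with their inner faces at x = -27 and +27 mm. The bottles' row runs along y at x = 0, between the end stop (its face at y = +118 mm, 45 mm high) and the home slide's face at y = -75 mm. A second, 30 mm high stop stands at y = -210 mm
- bottle_a_mid (a point): squat green-glass sample bottle with paper label and black cap, 42 mm across with straight sides up to 50 mm from its foot, then a shoulder and a 21 mm wide cap, 85 mm tall in all, about 120 g; starts on the jig's shelf, its side 1 to 18 mm from the end stop, so the others go on its slide side (jig -y). This point is its centre, half-way up (42.5 mm above its foot); z is its axis
- bottle_b_mid (a point): squat green-glass sample bottle with paper label and black cap, 42 mm across with straight sides up to 50 mm from its foot, then a shoulder and a 21 mm wide cap, 85 mm tall in all, about 120 g; starts loose on the table left of the jig (world +y). This point is its centre, half-way up (42.5 mm above its foot); z is its axis
- bottle_c_mid (a point): squat green-glass sample bottle with paper label and black cap, 42 mm across with straight sides up to 50 mm from its foot, then a shoulder and a 21 mm wide cap, 85 mm tall in all, about 120 g; the same as bottle b, also loose on the table left of the jig. This point is its centre, half-way up (42.5 mm above its foot); z is its axis. Bottles b and c may stand in either order
- slide (a joint): how far the grey spring slide is pulled out, m: 0 home, up to 0.084; it moves along the jig's -y. The spring pulls it home with about 5 N at 0, rising by 0.7 N per 10 mm (about 10 N at 70 mm); let go, it snaps home
- grip_mid (a point): point to hold the slide by: on the axis of its grip, a dark steel upright flat bar 28 mm (jig x) by 14 mm (jig y), reaching from 45 to 130 mm above the table, this point 110 mm above the table; axes as the jig's. Clear all round at this height, so the fingers may close along the jig's x or y. The slide's jaw plate, 37 to 45 mm nearer the bottles, is 76 mm high above the table
- pointer (a point): tip of the slide's pointer, a small tooth facing the jig's +x at jig x = +56 mm, level in y with the grip's axis, 42.5 mm above the table; it moves with the slide
- mark: dark steel clip 16 mm wide and 24 mm tall fixed at the jig's +x edge, with a 3 mm ridge towards the slide. Origin at the ridge's tip, at jig x = +56 mm; axes as the jig's. The pointer is at the mark when both have the same y along the jig (slide then at 48 to 76 mm)
- tape_dispenser: hand tape dispenser, 145 mm long, 80 mm tall, on the table beyond the jig; leave alone. Origin under its middle
- tape_roll: brown ring of tape lying flat, 90 mm across, 40 mm tall; leave alone. Origin under its middle
- mug: white mug 76 mm across, 85 mm tall; leave alone. Origin under its middle
Not all that is in view belongs to the job. Leave any orange look-alike of the part that bears bottle_c_mid alone. Leave any blue look-alike of the part that bears bottle_b_mid alone.

How it is judged:
By the outcome, as a careful person would: the job done as asked, in the order asked, and still so for the second after the job is handed in, while the arm keeps its last pose, push and grip.
It also fails if it takes over 58 s, if anything falls off the work surface, if the arm or the gripper's body presses on something with over 40 N, if the wrist force passes 120 N, or if a joint passes its speed limit or range.

## Working session

There is one attempt and no reset: what is moved stays moved. The work goes in short steps, each a Python script; the robot and the scene stay as the last script left them, time stands still between calls to the robot, and variables do not carry over. Pictures are saved under pics/ and viewed, at most 12 in all, crops included, and the job is handed in when it is done.

```bash
mkdir -p pics; python3 - <<'E'
from rig import env, grab_frame
import cv2,numpy as np,pickle
d={}
for n in("side","top"):
    f=grab_frame(n);d[n]=f
    cv2.imwrite(f"pics/{n}0.png",cv2.resize(f["frame"][:,:,::-1],(800,600),interpolation=cv2.INTER_CUBIC))
    print(n,f["fx"],f["cx"],f["cy"],np.round(f["R"],3).tolist(),np.round(f["t"],3), (-np.array(f["R"]).T@f["t"]).round(3))
pickle.dump(d,open("f0.pkl","wb"))
print(env.current_time(),env.current_position(),env.current_orientation())
E
```

```text
side 476.5950821156978 258.6354630879669 195.51048033474802 [[0.979, -0.204, -0.003], [-0.118, -0.556, -0.822], [0.166, 0.806, -0.569]] [-0.602  0.192  0.834] [ 0.474 -0.688  0.63 ]
top 418.75176424186463 252.90472290181745 190.26088642315625 [[-0.014, -1.0, -0.01], [-0.998, 0.014, -0.062], [0.062, 0.009, -0.998]] [0.095 0.633 1.006] [0.571 0.077 1.044]
0.1 [0.30982748 0.65500678 0.23048438] [-6.88218488e-01 -3.06508522e+00  2.18094630e-03]
```

View pics/top0.png

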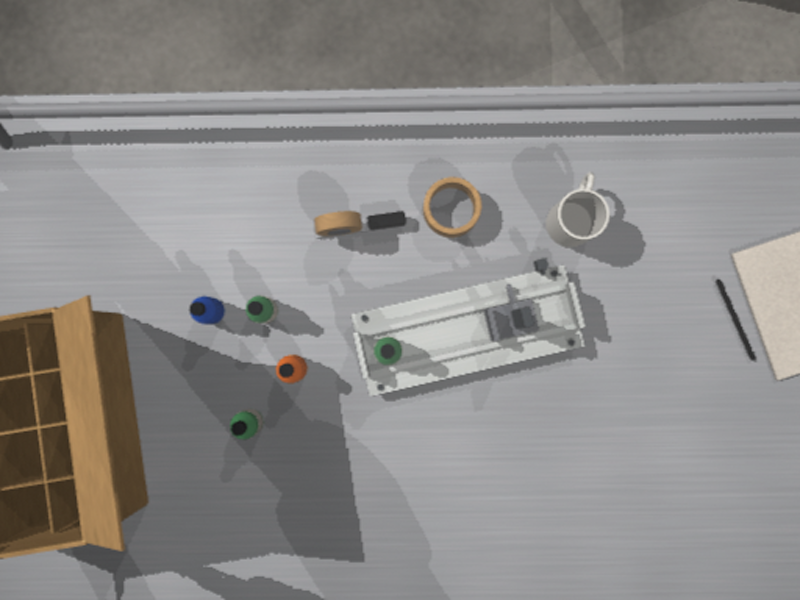

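View pics/side0.png

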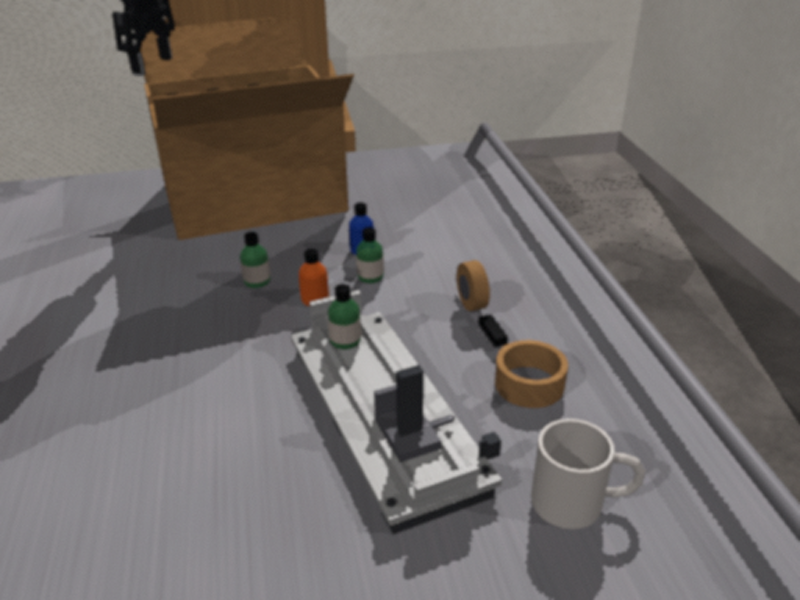

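The top view shows five candidates, in 800x600 pixels:
- Green bottle on the jig at (388,350): this is a.
- Loose green bottles at (260,308) and (244,425): these are b and c.
- Orange at (291,369) and blue at (207,310): look-alikes to leave alone.

The jig's +y points image-left. The clip is at (541,266) on its +x edge, and the grip is at (523,318).

```bash
cat > h.py <<'E'
from rig import env, grab_frame
import cv2,numpy as np
from scipy.spatial.transform import Rotation as Ro
def cam(f,pose=None):
    """world centre, R(cam->world)"""
    if "mount" in f:
        p,o=pose; T=np.eye(4);T[:3,:3]=Ro.from_rotvec(o).as_matrix();T[:3,3]=p
        M=T@np.array(f["mount"]); return M[:3,3],M[:3,:3]
    R=np.array(f["R"]);return -R.T@np.array(f["t"]),R.T
def ray(f,u,v,z,pose=None):
    c,R=cam(f,pose);d=R@np.array([(u-f["cx"])/f["fx"],(v-f["cy"])/f["fy"],1]);return c+d*(z-c[2])/d[2]
def proj(f,X,pose=None):
    c,R=cam(f,pose);q=R.T@(np.array(X)-c);return np.array([f["fx"]*q[0]/q[2]+f["cx"],f["fy"]*q[1]/q[2]+f["cy"]])
def wrist(name=None):
    pose=(env.current_position(),env.current_orientation());f=grab_frame("wrist")
    if name: cv2.imwrite(name,f["frame"][:,:,::-1])
    return f,pose
E
python3 - <<'E'
from h import *
import pickle
d=pickle.load(open("f0.pkl","rb"))
k=.64
def green(f):
    hsv=cv2.cvtColor(f["frame"],cv2.COLOR_RGB2HSV);return cv2.inRange(hsv,(45,90,20),(90,255,255))
def dark(f,t=45): return (f["frame"].max(2)<t).astype(np.uint8)
for n in d:
    f=d[n];m,g=dark(f),green(f)
    N,L,S,C=cv2.connectedComponentsWithStats(g)
    for i in range(1,N):
        if S[i,4]<30: continue
        # dark cap pixels near the green blob
        x,y,w,h,a=S[i]; 
        R=np.zeros_like(m); R[max(0,y-(14 if n=="side" else 0)):y+h,x-1 if n=="side" else x-4:x+w+2]=1
        N2,L2,S2,C2=cv2.connectedComponentsWithStats(m*R)
        if N2<2: print(n,"nocap",S[i]);continue
        j=1+np.argmax(S2[1:,4]);c=C2[j]
        print(n,"green",S[i],"cap",c.round(1),S2[j], [ray(f,*c,z).round(4).tolist() for z in (.076,.106)])
f=d["top"]
c=np.hstack([cv2.resize(f["frame"][155:280,110:250],None,fx=3,fy=3),cv2.resize(f["frame"][155:280,220:385],None,fx=2.3,fy=3)])
cv2.imwrite("pics/crop.png",cv2.resize(f["frame"][155:265,120:385],None,fx=3,fy=3,interpolation=cv2.INTER_CUBIC)[:,:,::-1])
for s,u,v in (("grip top",523,318),):
    print(s,ray(f,u*k,v*k,.13))
for u,v in((352,314),(565,266),(584,346),(372,396)): print("corner",ray(f,u*k,v*k,.03).round(3))
E
```

```text
side green [229 153  15  14 164] cap [235.6 150.1] [232 146   8   9  62] [[0.6203, 0.2939, 0.076], [0.6123, 0.2408, 0.106]]
side green [154 156  17  14 172] cap [160.5 152.7] [157 148   8  10  65] [[0.4454, 0.3187, 0.076], [0.4469, 0.2642, 0.106]]
side green [211 191  18  16 238] cap [219.  187.5] [215 183   9  10  83] [[0.56, 0.1436, 0.076], [0.5553, 0.0986, 0.106]]
top nocap [240 217   9  13  40]
top green [148 264  17  17 153] cap [152.8 273.5] [149 270   9   8  58] [[0.4431, 0.3181, 0.076], [0.4471, 0.3106, 0.106]]
grip top [ 0.59641912 -0.09258179  0.13      ]
corner [0.609 0.154 0.03 ]
corner [ 0.679 -0.178  0.03 ]
corner [ 0.555 -0.204  0.03 ]
corner [0.482 0.124 0.03 ]
```

View pics/crop.png

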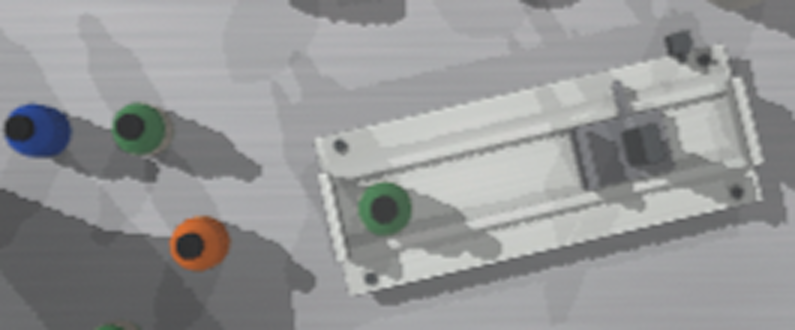

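Both loose bottles triangulate: b is about (0.620, 0.294) and c about (0.444, 0.318). The jig corners give 340 x 130 mm, as described, and a yaw of about 12°. Next I'll refine the jig, bottle a, pointer and mark from the wrist camera.

```bash
cat >> h.py <<'E'
YAW=np.radians(12.1)
def ori(sign=1,yaw=None):
    yaw=YAW if yaw is None else yaw
    y=sign*np.array([np.cos(yaw),np.sin(yaw),0]);z=np.array([0,0,-1.]);x=np.cross(y,z)
    return Ro.from_matrix(np.c_[x,y,z]).as_rotvec()
E
python3 - <<'E'
from h import *
f=grab_frame("wrist");print(np.round(f["mount"],3).tolist(),f["fx"],f["cx"],f["cy"])
for s in(1,-1):
    for p in((.57,.02,.42),(.62,.294,.02),(.445,.318,.02),(.57,0,.05),(.595,-.09,.1),(.61,-.16,.1)):
        q=env.ik(np.array(p),ori(s));print(s,p,None if q is None else np.round(q,2))
E
```

```text
[[-0.0, -0.96, -0.28, 0.072], [1.0, -0.0, 0.001, -0.001], [-0.001, -0.28, 0.96, -0.142], [0.0, 0.0, 0.0, 1.0]] 309.49308213451036 258.2527188953332 190.3664896764722
1 (0.57, 0.02, 0.42) [-0.51  0.26  0.49  1.73 -0.13  1.19  0.23]
1 (0.62, 0.294, 0.02) [-0.59  0.81  0.1   1.83 -0.15  0.51 -0.17]
1 (0.445, 0.318, 0.02) [-0.77  0.72  0.07  2.16 -0.17  0.27 -0.34]
1 (0.57, 0, 0.05) [-0.18  0.68  0.12  2.1  -0.21  0.38  0.32]
1 (0.595, -0.09, 0.1) [-0.06  0.63  0.17  2.   -0.2   0.53  0.47]
1 (0.61, -0.16, 0.1) [ 0.06  0.65  0.17  1.93 -0.19  0.57  0.56]
-1 (0.57, 0.02, 0.42) [-0.9   0.4   1.13  1.75 -0.38  1.24 -2.61]
-1 (0.62, 0.294, 0.02) [-0.2   0.86 -0.53  1.8   0.67  0.67  2.23]
-1 (0.445, 0.318, 0.02) [-0.44  0.74 -0.42  2.13  0.75  0.41  1.89]
-1 (0.57, 0, 0.05) [ 0.25  0.73 -0.53  2.07  0.72  0.53  2.55]
-1 (0.595, -0.09, 0.1) [-0.49  0.83  0.92  2.03 -0.96  0.8  -1.91]
-1 (0.61, -0.16, 0.1) [-0.37  0.85  0.92  1.96 -0.95  0.83 -1.84]
```

```bash
python3 - <<'E'
from h import *
O=np.array([.571,.025]);jy=np.array([-np.sin(YAW),np.cos(YAW)])
p=O-.03*jy
env.goto(np.array([*p,.24]),ori())
f,pose=wrist("pics/w1.png")
import pickle;pickle.dump((f,pose),open("w1.pkl","wb"))
print(env.current_time(),pose)
E
```

```text
2.725 (array([ 0.57747153, -0.00315456,  0.23987241]), array([-1.97248691e+00, -2.44481652e+00, -2.95954504e-04]))
```

View pics/w1.png

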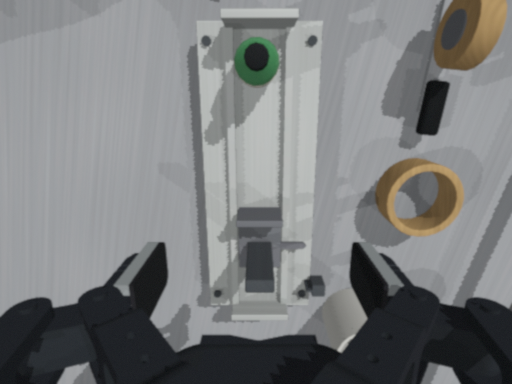

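The wrist view shows the jig nearly upright in the image: top corners (197,22) and (322,21), cap a at (256,56), jaw plate at rows 208-240, grip at rows 242-292, pointer tip about (304,244), and clip about (315,285). I'll zoom in on the slide.

```bash
python3 - <<'E'
from h import *
import pickle
f,pose=pickle.load(open("w1.pkl","rb"))
g=f["frame"]
cv2.imwrite("pics/w1c.png",cv2.resize(g[195:325,195:335],None,fx=4.5,fy=4.5,interpolation=cv2.INTER_CUBIC)[:,:,::-1])
O=np.array([.571,.025]);jy=np.array([-np.sin(YAW),np.cos(YAW)]);jx=np.array([jy[1],-jy[0]])
J=lambda w:np.array([(w[:2]-O)@jx,(w[:2]-O)@jy]).round(4)
for n,u,v,z in(("tl",197,22,.03),("tr",322,21,.03),("bl",211,305,.03),("br",309,303,.03),("s1",206.5,41,.03),("s2",312.5,41,.03),("s3",217.5,293,.03),("s4",302,293,.03),("capA",256,56,.106),("ptr",304,244,.0425)):
    print(n,J(ray(f,u,v,z,pose)))
w=lambda x,y,z:np.r_[O+x*jx+y*jy,z]
for n,X in(("endstop top",(0,.118,.045)),("face bottom",(0,-.075,.04)),("face top",(0,-.075,.076)),("grip top +y edge",(0,-.113,.13)),("grip top -y edge",(0,-.127,.13)),("ptr",(.056,-.12,.0425)),("capA",(0,.085,.115))):
    print(n,proj(f,w(*X),pose).round(1))
E
```

```text
tl [-0.0637  0.1183]
tr [0.0642 0.1194]
bl [-0.0633 -0.2199]
br [ 0.0668 -0.2166]
s1 [-0.0548  0.1005]
s2 [0.0554 0.1007]
s3 [-0.054  -0.2015]
s4 [ 0.0569 -0.2014]
capA [-0.0028  0.0765]
ptr [ 0.0545 -0.1247]
endstop top [259.3  18.7]
face bottom [258.9 204.2]
face top [258.9 215.1]
grip top +y edge [259.  274.6]
grip top -y edge [258.9 287.9]
ptr [305.4 240.4]
capA [259.5  42.8]
```

View pics/w1c.png

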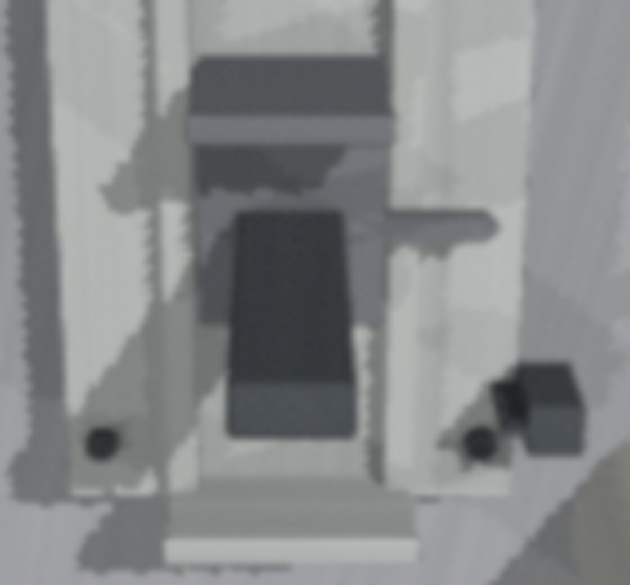

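```bash
python3 - <<'E'
from h import *
import pickle
f,pose=pickle.load(open("w1.pkl","rb"))
d=pickle.load(open("f0.pkl","rb"))
O=np.array([.571,.025]);jy=np.array([-np.sin(YAW),np.cos(YAW)]);jx=np.array([jy[1],-jy[0]])
J=lambda w:np.array([(w[:2]-O)@jx,(w[:2]-O)@jy]).round(4)
P=lambda u,v,z:J(ray(f,u/4.5+194.6,v/4.5+194.6,z,pose))
print("grip top +y,-y (exp -.113,-.127)",P(292,381,.13),P(292,437,.13))
print("plate top edges (exp -75,-83)",P(290,115,.076),P(290,144,.076))
print("ptr exp .056,-.12",P(498,226,.0425))
for z in(.0425,.05,.054): print("clip top corners",z,P(527,405,z),P(578,405,z),P(583,455,z),"ridge",P(497,383,z))
m=(f["frame"].max(2)<50).astype(np.uint8);m[:, :230]=0;m[:,285:]=0;m[80:]=0
N,L,S,C=cv2.connectedComponentsWithStats(m)
for i in range(1,N):
    if S[i,4]>100: print("capA",S[i],C[i],J(ray(f,*C[i],.109,pose)),ray(f,*C[i],.109,pose))
g=cv2.cvtColor(d["top"]["frame"],cv2.COLOR_RGB2HSV);m=cv2.inRange(g,(45,90,20),(90,255,255))|((d["top"]["frame"].max(2)<50)*255).astype(np.uint8)
t=d["top"]
for n,(u,v) in dict(B=(129,127),A=(384,209),blue=(19,129),orange=(189,246)).items():
    print("top",n,ray(t,120+u/3-.3,155+v/3-.3,.108 if n=="A" else .079).round(4))
E
```

```text
grip top +y,-y (exp -.113,-.127) [ 0.0005 -0.1178] [ 0.0005 -0.1311]
plate top edges (exp -75,-83) [ 0.0001 -0.0807] [ 0.0002 -0.088 ]
ptr exp .056,-.12 [ 0.0561 -0.1258]
clip top corners 0.0425 [ 0.0666 -0.1806] [ 0.0808 -0.1806] [ 0.0832 -0.1967] ridge [ 0.0579 -0.1736]
clip top corners 0.05 [ 0.0651 -0.1757] [ 0.079  -0.1757] [ 0.0813 -0.1914] ridge [ 0.0566 -0.1689]
clip top corners 0.054 [ 0.0643 -0.1731] [ 0.078 -0.173] [ 0.0803 -0.1886] ridge [ 0.0559 -0.1663]
capA [245  44  23  27 494] [255.88663968  56.87651822] [-0.0029  0.0755] [0.55234879 0.09820223 0.109     ]
top B [0.6183 0.2945 0.079 ]
top A [0.5533 0.0981 0.108 ]
top blue [0.618  0.3796 0.079 ]
top orange [0.5265 0.2485 0.079 ]
```

Everything agrees once the jig origin shifts by -5 mm in y. Bottle a is then 16 mm from the stop, inside the stated 1-18 mm, and the pull should be about 55 mm. Next I'll hover over b to refine and check it in a close crop.

```bash
cat >> h.py <<'E'
jy=np.array([-np.sin(YAW),np.cos(YAW)]);jx=np.array([jy[1],-jy[0]])
O=np.array([.571,.025])-.0052*jy+.0003*jx
J=lambda w:np.array([(w[:2]-O)@jx,(w[:2]-O)@jy]).round(4)
W=lambda x,y,z:np.r_[O+x*jx+y*jy,z]
def capfind(f,pose,guess,ztop):
    """centre of the black cap (seen blob ~ mid cap upper part) near the guess"""
    u,v=proj(f,[*guess,ztop],pose).astype(int);s=32
    m=np.zeros(f["frame"].shape[:2],np.uint8);sl=np.s_[max(0,v-s):v+s,max(0,u-s):u+s]
    m[sl]=f["frame"].max(2)[sl]<50
    N,L,S,C=cv2.connectedComponentsWithStats(m)
    i=1+np.argmax(S[1:,4]);return ray(f,*C[i],ztop-.005,pose),S[i],C[i]
E
python3 - <<'E'
from h import *
env.goto(np.array([.6195,.294,.20]),ori())
f,pose=wrist("pics/w2.png")
print(capfind(f,pose,(.6195,.294),.085),env.current_time(),env.current_contact_force())
E
```

```text
(array([0.61790949, 0.29500007, 0.08      ]), array([248, 168,  21,  24, 405], dtype=int32), array([257.90864198, 179.28888889])) 3.9417 [-0.0636408   0.91367043  0.87349561]
```

View pics/w2.png

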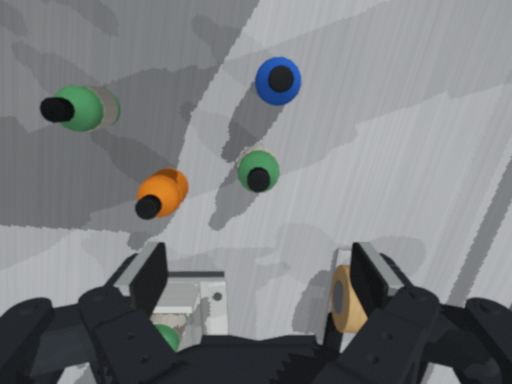

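The crop confirms it: the green bottle is under the tool at (258,180), with blue at (280,80) and orange at (150,205) clear of the finger lines. Picking b.

```bash
cat >> h.py <<'E'
GH=.017
def pick(xy):
    env.move_l(np.array([*xy,.11]),feed=.25); env.move_l(np.array([*xy,GH]),feed=.12)
    env.grab(30); print("open",env.current_opening(),"grip",env.current_grip_force(),env.current_time())
    env.move_l(np.array([*xy,.06]),feed=.1); env.move_l(np.array([*xy,.19]),feed=.3)
def place(x,y):
    p=W(x,y,.19); env.goto(p,ori())
    env.move_l(W(x,y,.03+GH+.03),feed=.25); env.move_l(W(x,y,.03+GH+.0015),feed=.05)
    env.hold(.2); f0=env.current_contact_force()[2]
    for dz in np.arange(.001,-.003,-.0005):
        env.move_l(W(x,y,.03+GH+dz),feed=.02); df=env.current_contact_force()[2]-f0
        if df>1.5: break
    print("set dz",dz,"df",df)
    env.ungrasp(); env.move_l(W(x,y,.03+GH+.03),feed=.1); env.move_l(W(x,y,.20),feed=.3)
E
python3 - <<'E'
from h import *
pick((.618,.2948)); print(env.current_opening())
place(-.0025,.0327)
f,pose=wrist("pics/w3.png")
for g,y in(("a",.0807),("b",.0327)):
    r=capfind(f,pose,W(-.0025,y,0)[:2],.115);print(g,J(r[0]),r[1:])
print(env.current_time(),env.current_contact_force())
E
```

```text
open 0.041122473255052326 grip 30.098272589966655 5.8583
0.040886627595218814
set dz 0.0005 df 3.6467008580792712
a [-0.0033  0.0808] (array([246, 118,  26,  28, 558], dtype=int32), array([258.75089606, 131.78136201]))
b [-0.004   0.0333] (array([246, 180,  25,  27, 535], dtype=int32), array([257.94579439, 193.17196262]))
11.5833 [-0.04928828  0.42973153 -0.42416747]
```

View pics/w3.png

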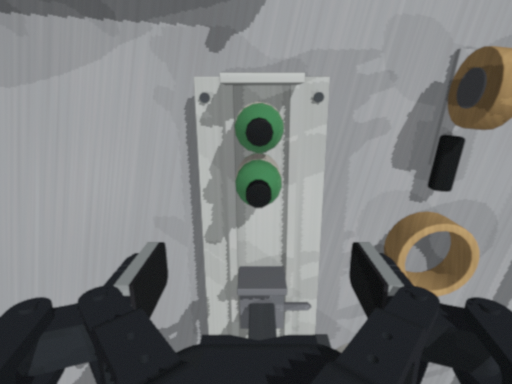

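Bottle b stands upright beside a: caps are at (259,132) and (258,193), and the gap is about 5.5 mm. Bottle c next.

```bash
python3 - <<'E'
from h import *
env.goto(np.array([.444,.3185,.20]),ori())
f,pose=wrist()
r=capfind(f,pose,(.444,.3185),.085);print(r)
xy=r[0][:2]
assert np.hypot(*(xy-[.444,.3185]))<.008
pick(xy); print(env.current_opening())
place(-.002,-.0145)
f,pose=wrist("pics/w4.png")
for g,y in(("a",.0807),("b",.0327),("c",-.0145)):
    r=capfind(f,pose,W(-.0025,y,0)[:2],.115);print(g,J(r[0]),r[1:])
print(env.current_time(),env.current_contact_force())
E
```

```text
(array([0.44231274, 0.31862445, 0.08      ]), array([247, 170,  21,  24, 406], dtype=int32), array([257.18226601, 181.37438424]))
open 0.041079760023193024 grip 29.603478256613016 14.6667
0.041259837719132914
set dz 0.0005 df 4.4038669800765335
a [-0.0033  0.0807] (array([245,  48,  27,  32, 652], dtype=int32), array([258.04601227,  63.60276074]))
b [-0.004   0.0321] (array([245, 121,  26,  27, 544], dtype=int32), array([257.18933824, 133.79595588]))
c [-0.0034 -0.0142] (array([246, 180,  25,  27, 525], dtype=int32), array([257.95428571, 193.46095238]))
20.6917 [ 0.64047998 -0.58915964 -0.25856004]
```

All three bottles are in a row with gaps of 4-7 mm. Next, the grip: I'll close along jig y so the fingers push positively, with the camera on jig +x above the pointer.

```bash
python3 - <<'E'
from h import *
o=ori(yaw=YAW-np.pi/2)
for y in(-.12,-.175,-.195): print(np.round(env.ik(W(0,y,.092),o),2))
env.goto(W(0,-.1195,.21),o)
env.move_l(W(0,-.1195,.092),feed=.12)
env.grab(80); print(env.current_opening(),env.current_grip_force(),env.current_contact_force(),J(env.current_position()))
env.move_l(W(0,-.1195-.04,.092),feed=.04); env.hold(.3)
f,pose=wrist("pics/w5.png")
print(env.current_time(),env.current_contact_force(),J(env.current_position()),proj(f,W(.056,-.1595,.0425),pose),proj(f,W(.056,-.176,.0425),pose))
E
```

```text
[-0.31  0.72  0.59  2.01 -0.69  0.61 -0.61]
[-0.22  0.74  0.59  1.96 -0.67  0.65 -0.55]
[-0.19  0.75  0.59  1.94 -0.67  0.66 -0.53]
0.013181325434556348 78.3414351940155 [ 0.52112494 -1.41565618  3.72434632] [ 1.000e-04 -1.201e-01]
24.9667 [-2.61674671  6.27355106  9.18761815] [ 0.0002 -0.1571] [261.40237194 124.28129223] [288.50712289 124.32586457]
```

View pics/w5.png

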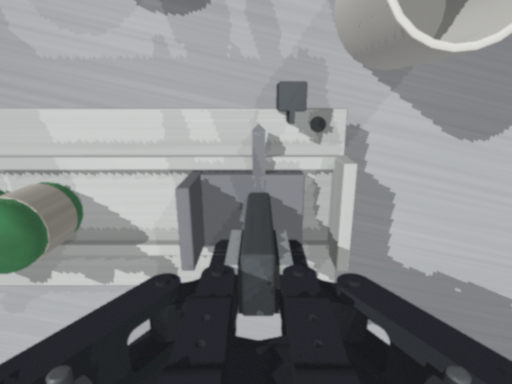

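Pointer tip is at (258.5,125) and ridge about (291,120), so about 19 mm remain. As they align, both sit near the optical centre column (258), so parallax vanishes.

```bash
python3 - <<'E'
from h import *
env.move_l(W(0,-.1595-.0185,.092),feed=.03); env.hold(.4)
f,pose=wrist()
cv2.imwrite("pics/w6.png",cv2.resize(f["frame"][70:150,220:310],None,fx=7,fy=7,interpolation=cv2.INTER_NEAREST)[:,:,::-1])
print(env.current_time(),env.current_contact_force(),J(env.current_position()),env.current_opening())
E
```

```text
26.1833 [-3.09450606  7.219847   11.44595503] [ 0.0003 -0.1751] 0.013198715385549472
```

View pics/w6.png

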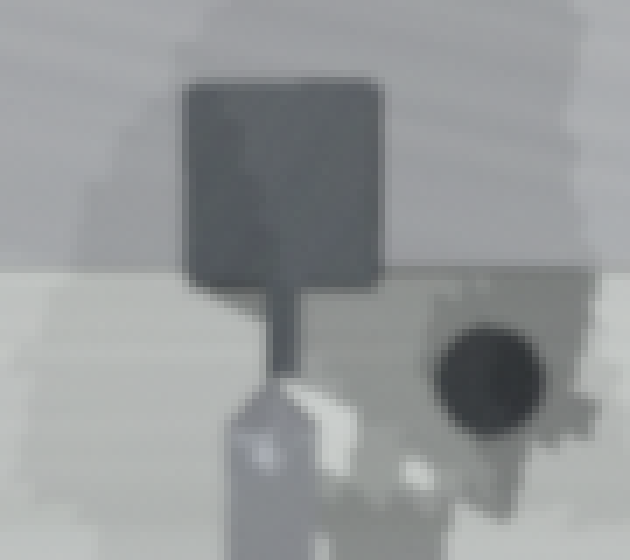

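The pointer tip is at crop column 273 and the ridge's centre at 284, so about 1 mm is left.

```bash
python3 - <<'E'
from h import *
env.move_l(W(0,-.1595-.0195,.092),feed=.01); env.hold(.5)
f,pose=wrist()
cv2.imwrite("pics/w7.png",cv2.resize(f["frame"][70:150,220:310],None,fx=7,fy=7,interpolation=cv2.INTER_NEAREST)[:,:,::-1])
t=grab_frame("side");cv2.imwrite("pics/s7.png",cv2.resize(t["frame"][130:340,130:350],None,fx=2.7,fy=2.7,interpolation=cv2.INTER_CUBIC)[:,:,::-1])
print(env.current_time(),env.current_contact_force(),J(env.current_position()),env.current_opening())
E
```

```text
27.0333 [-3.50613224  7.77921582 11.41511201] [ 0.0003 -0.1761] 0.012837633301914458
```

View pics/w7.png

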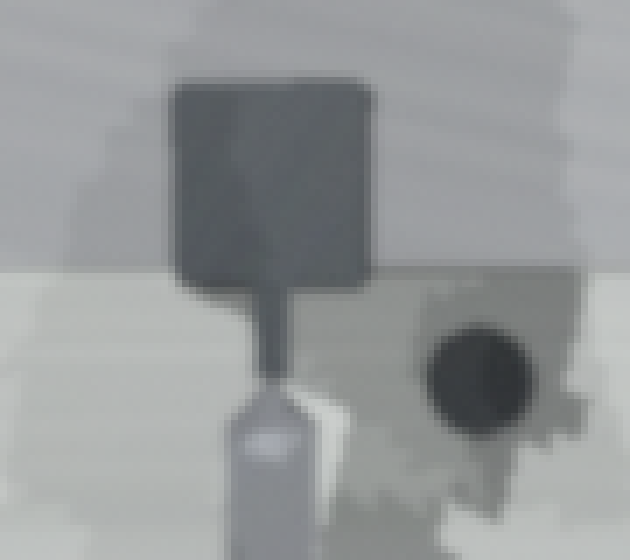

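View pics/s7.png

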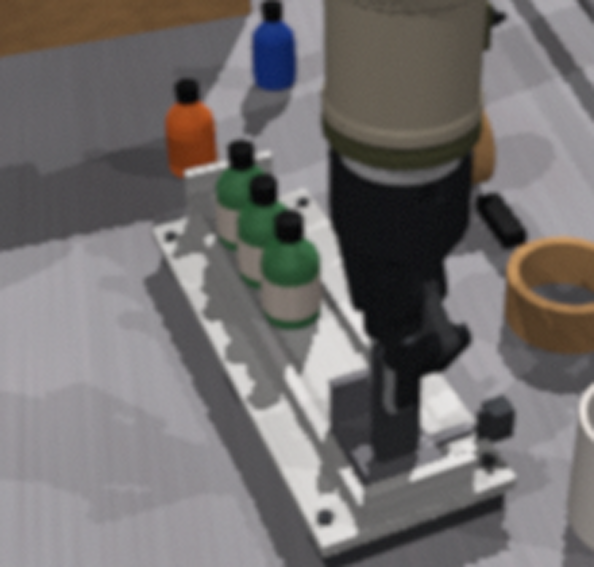

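The pointer centre (about 271) and ridge centre (about 272) now line up, and the three bottles stand upright in a row. Handing in with the grip held.

```bash
python3 -c "
from rig import env
print(env.job_done())"
```

```text
the job is handed in; nothing more can be done
None
```

I handed the job in at about 27 s: both loose bottles stand upright in one row with the first, with gaps of 4–7 mm, and the fingers still hold the slide with its pointer at the mark, to within about 0.2 mm in the last wrist picture.

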